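Knock the filter cases square and shut the hold-down flap

ROBOT

A 7-joint arm with a two-finger parallel gripper is mounted at the origin on the work surface. World frame = base frame: x ahead of the robot, y to its left, z up, the work surface at z = 0. Lengths are in m, angles in rad, forces in N, time in s.
With the tool pointing down it reaches from about 0.425 to 1.025 m from the base axis. Payload 9.4 kg.
Tool frame: the origin (TCP) lies between the finger pads; the fingertips stand bot.tip_extent ahead of it and the grasp point (between the pads) lies 3 mm ahead of it (bot.tip_extent is the distance from the TCP to the fingertips, in m); z points along the fingers, y is the line along which they close (so a half turn about z gives the same grasp; the last joint's range is limited). The gripper opens to 93 mm and grips with 3 to 60 N. Pads are 15 mm wide; open, the fingers measure 128 mm over their backs; the gripper's body (75 mm by 188 mm) begins 65 mm behind the grasp point.
Start: joints at [1.036, 0.599, -0.003, 1.599, 0.002, 0.943, -0.08], TCP at [0.32, -0.65, 0.21] pointing down, gripper open.
Joint ranges: [-2.57, 2.57], [-0.35, 1.97], [-1.29, 1.29], [0.11, 2.56], [-1.05, 4.19], [0.11, 1.86], [-2.63, 2.63]. Speed limits (rad/s): [2.22, 2.22, 3.01, 3.01, 3.14, 3.14, 3.14].

INTERFACE

Orientations are given as a unit quaternion [w, x, y, z].
In Python, from station import bot gives the robot as it stands. The module is installed in compiled form; this text tells all that it offers. Calls block until the motion is done:
- bot.goto(position, orientation): joint-space move of the TCP to a pose.
- bot.move_straight(position, ori=None, max_speed=0.15): straight line of the TCP; ori=None keeps the orientation; max_speed is the mean speed in m/s.
- bot.movej(angles): joint-space move.
- bot.gripper_to(opening, force=None): opening from 0.0 (shut) to 1.0 (fully open); force is the grip in N (None keeps the last); returns when the fingers have stopped.
- bot.pause(seconds).
- bot.solve_ik(position, orientation): joint angles nearest the present ones, or None.
- bot.get_state(): the state.
- bot.grab_frame(name): name is "side" or "top" or "wrist"; returns a dict with "frame" (480x640x3 uint8, red, green, blue), "fx", "fy", "cx", "cy" (pixels), "position" and "orientation" of the camera in the world; the wrist camera has in their place "mount" (4x4, takes a point from camera to tool coordinates, whose origin is the TCP and whose axes are the flange's). Camera axes: x right, y up, looking along -z (the intrinsics and any distortion apply to the point x, -y, -z); pixel columns grow to the right and rows downward; lengths in m; the calibration is good to about 2 mm. A picture is of the moment at which its call begins: read the wrist's pose just before it. There is no depth.
A pose or a line that the arm cannot do raises bot.PlanningError and nothing moves.
- bot.sign_off(): hands the job in; it is judged then, once.
Trained networks look in a picture, given as the dict that the camera call returned (one of the last four; its "shot" number tells which), for a name from the list of things; names that differ only in an ending like _2 or _b are one class to them, and where a whole thing is asked for, a point or a joint stands for the part that bears it (a point fixed in the world has none). Each returns a list of dicts, best first, with "confidence" (0 to 1); they miss things now and then, are a little off and sometimes report something else, mostly with a low value. They report only what shows in the picture. A call takes as long as a camera call. They do not tell look-alikes from the thing itself.
- bot.boxes_of(query, picture): "location" ([column, row] in pixels, amid what is visible of it).
- bot.silhouettes(query, picture): "pixels" (480x640 bool, what is visible of it) and "location" ([column, row] in pixels, amid what is visible of it).
- bot.landmark_of(query, picture): "location" ([column, row] in pixels: a listed point, or the origin of a listed thing).
The state is a dict: "t": time; "qpos": joint angles; "qvel": joint speeds; "tau": joint torques, N m; "position": TCP position; "orientation": TCP orientation; "force": force on the tool from outside, world axes, zero at the start; "torque": the same for the moment, N m; "width": opening from 0.0 (shut) to 1.0 (fully open); "grasp_force": force on a finger pad.
Only numpy, scipy, OpenCV 4.12 (cv2) and the standard library are available. Lean on these libraries where they do the work, as an engineer would, in place of code of your own. Each camera call takes 0.05 s, during which the arm holds its last target. There are 200 camera calls.

TASK

Gently tap the untidy stack of four flat filter cases into the corner of the wooden cradle, until all their edges are flush with one another and up against both stops. Then swing the cradle's hinged flap over the stack and press its free edge down until it is fully shut, leaving the other things on the table where they are.

Things in the scene. Friction and masses are not known exactly. Their poses are not given: they have to be found in the camera images.
- cradle: Fixed wooden cradle; origin on the table under the centre of the squared stack. Base block 30 mm high, x -62 to +47, y -47 to +115 mm: a squared stack overhangs it by 3 mm at +x and -y. Stops on it: at -x (inner face x = -50 mm, top 65 mm above the table) and +y (inner face y = +50 mm, top 69 mm); the +x and -y sides are open for tapping. A hinge rail at y = +105 mm carries the flap.
- nest (a point): Point on top of the cradle's base block (30 mm above the table), same axes as the cradle: where the underside centre of the bottom case lies when it is flush against both stops.
- case1: Loose flat square filter case, blue, 100 x 100 x 10 mm, about 45 g, with a dark round filter on its face; number 1 of the stack from below. Origin at the centre of its underside, x and y along its edges, z up.
- case2: Loose flat square filter case, white, 100 x 100 x 10 mm, about 45 g, with a dark round filter on its face; number 2 of the stack from below. Origin at the centre of its underside, x and y along its edges, z up.
- case3: Loose flat square filter case, orange, 100 x 100 x 10 mm, about 45 g, with a dark round filter on its face; number 3 of the stack from below. Origin at the centre of its underside, x and y along its edges, z up.
- case4: Loose flat square filter case, grey, 100 x 100 x 10 mm, about 45 g, with a dark round filter on its face; number 4 of the stack from below. Origin at the centre of its underside, x and y along its edges, z up.
- flap (a joint): Angle of the plywood flap hinged on the rail behind the +y stop: 0 = shut (level over the stack), 1.57 upright, about 2 leaning open, away from the stack (limit 2.3). Stiff hinge: stays where left. Panel 100 mm wide, reaching 165 mm from the hinge line, a black tab to 179 mm; outer face 6 mm off the hinge line; a 15 mm lip under the free edge clears a flush stack by 4 mm.
- hinge (a point): Middle of the flap's hinge line, 73 mm above the table, 105 mm to +y of nest; the line runs along the cradle's x. The shut flap points from here to the cradle's -y.
- flap_edge (a point): Middle of the flap's free edge, on its outer face (upper face when shut), 165 mm from the hinge line; press here.
- blower: Bystander, to be left alone: red silicone blower, 125 mm tall. Origin at its underside, on the table.
- dispenser: Bystander, to be left alone: white silica dispenser with a green push button, 72 mm tall. Origin at its underside, on the table.
- jar: Bystander, to be left alone: jar with black cap, 75 mm tall. Origin at its underside, on the table.
- wrench: Bystander, to be left alone: yellow plastic filter wrench, 160 mm. Origin at its underside, on the table.
- brush: Bystander, to be left alone: brush, 150 mm long. Origin at its underside, on the table.
- hexkey: Bystander, to be left alone: L-shaped steel hex key, 120 mm. Origin at its underside, on the table.
- battery: Bystander, to be left alone: black battery brick, 70 mm. Origin at its underside, on the table.
There are look-alikes about, which are no part of the job. What is shaped like the cradle but green or yellow is not meant.

How it is judged:
On the way:
1. all four cases are flush in the corner while the flap is still open (x of case1 in the frame of nest between -0.003 and 0.003 m and y of case1 in the frame of nest between -0.003 and 0.003 m and z of case1 in the frame of nest between -0.003 and 0.003 m and angle between the x axis of each of case1, case2, case3, case4 and the x axis of nest, either way round below 0.035 rad and x of case2 in the frame of nest between -0.003 and 0.003 m and y of case2 in the frame of nest between -0.003 and 0.003 m and z of case2 in the frame of nest between 0.007 and 0.013 m and x of case3 in the frame of nest between -0.003 and 0.003 m and y of case3 in the frame of nest between -0.003 and 0.003 m and z of case3 in the frame of nest between 0.017 and 0.023 m and x of case4 in the frame of nest between -0.003 and 0.003 m and y of case4 in the frame of nest between -0.003 and 0.003 m and z of case4 in the frame of nest between 0.027 and 0.033 m and value of joint flap above 0.5 rad), for 0.2 s.
At the end, for the whole second after the job is handed in: All four cases lie stacked in their order on the cradle's base, each within 3 mm of flush with both stops and within 2 degrees of square (0.035 rad), at rest, and the flap is shut to within 0.045 rad (7 mm at its edge) (x of case1 in the frame of nest between -0.003 and 0.003 m and y of case1 in the frame of nest between -0.003 and 0.003 m and z of case1 in the frame of nest between -0.003 and 0.003 m and angle between the x axis of each of case1, case2, case3, case4 and the x axis of nest, either way round below 0.035 rad and x of case2 in the frame of nest between -0.003 and 0.003 m and y of case2 in the frame of nest between -0.003 and 0.003 m and z of case2 in the frame of nest between 0.007 and 0.013 m and x of case3 in the frame of nest between -0.003 and 0.003 m and y of case3 in the frame of nest between -0.003 and 0.003 m and z of case3 in the frame of nest between 0.017 and 0.023 m and x of case4 in the frame of nest between -0.003 and 0.003 m and y of case4 in the frame of nest between -0.003 and 0.003 m and z of case4 in the frame of nest between 0.027 and 0.033 m and value of joint flap below 0.045 rad and linear speed of each of case1, case2, case3, case4 below 0.02 m/s); the robot touches nothing.
It fails at once if a bystander is shifted more than 30 mm (distance of any of blower, dispenser, jar, wrench, brush, hexkey, battery from where it was at the start of the episode above 0.03 m).
It fails at once if the fingers strike or press a case with more than 45 N (contact force between the fingers and case1 above 45 N or contact force between the fingers and case2 above 45 N or contact force between the fingers and case3 above 45 N or contact force between the fingers and case4 above 45 N).
It also fails if it takes over 64 s, if anything falls off the work surface, if the arm or the gripper's body presses on something with over 40 N, if the wrist force passes 120 N, or if a joint passes its speed limit or range.

## Working session

There is one attempt and no reset: what is moved stays moved. The work goes in short steps, each a Python script; the robot and the scene stay as the last script left them, time stands still between calls to the robot, and variables do not carry over. Pictures are saved under pics/ and viewed, at most 10 in all, crops included, and the job is handed in when it is done.

```bash
mkdir -p pics; cat > h.py <<'E'
from station import bot
import numpy as np, cv2
from scipy.spatial.transform import Rotation as R
def rot(q): return R.from_quat([q[1],q[2],q[3],q[0]]).as_matrix()
def cam(p):
    if "mount" in p:
        s=p['st']; T=np.eye(4);T[:3,:3]=rot(s['orientation']);T[:3,3]=s['position'];T=T@np.array(p['mount']);return T[:3,:3],T[:3,3]
    return rot(p['orientation']),np.array(p['position'])
def px2w(p,uv,z):
    Rm,c=cam(p); d=Rm@np.array([(uv[0]-p['cx'])/p['fx'],-(uv[1]-p['cy'])/p['fy'],-1]); return c+d*(z-c[2])/d[2]
def w2px(p,w):
    Rm,c=cam(p); v=Rm.T@(np.array(w)-c); return np.array([p['cx']+p['fx']*v[0]/-v[2],p['cy']-p['fy']*v[1]/-v[2]])
def shot(n):
    s=bot.get_state(); p=bot.grab_frame(n); p['st']=s; return p
def save(p,f,img=None): cv2.imwrite('pics/'+f,(p['frame'] if img is None else img)[:,:,::-1])
E
python3 - <<'E'
from h import *
print(bot.tip_extent, bot.get_state()['force'])
P={}
for n in('top','side'):
    p=shot(n); save(p,n+'0.png'); print(n,[k for k in p if k!='frame'],p['position'],p['fx'],p['cx'],p['cy'])
    print(rot(p['orientation']).round(3).tolist())
    for q in('cradle','nest','case1','case2','case3','case4','hinge','flap_edge'):
        for d in bot.landmark_of(q,p)[:3]:
            z={'cradle':0,'nest':.03,'case1':.03,'case2':.04,'case3':.05,'case4':.06,'hinge':.073,'flap_edge':.2}[q]
            print(n,q,np.round(d['location']),round(d['confidence'],2),px2w(p,d['location'],z).round(3))
E
```

```text
0.022 [-0.01179638  0.08444553 -0.16157728]
top ['fx', 'fy', 'cx', 'cy', 'position', 'orientation', 'shot', 'st'] [ 0.24361716 -0.05587718  1.35503239] 530.7796716218503 322.61776150409315 239.26160410625792
[[0.065, 0.977, -0.204], [-0.998, 0.064, -0.013], [0.001, 0.204, 0.979]]
top cradle [307. 223.] 0.97 [0.567 0.005 0.   ]
top cradle [274. 310.] 0.97 [0.335 0.073 0.   ]
top cradle [181. 346.] 0.96 [0.23  0.297 0.   ]
top nest [305. 224.] 0.71 [0.557 0.009 0.03 ]
top case1 [310. 208.] 0.58 [ 0.6   -0.002  0.03 ]
top case1 [305. 222.] 0.23 [0.563 0.009 0.03 ]
top case2 [310. 208.] 0.58 [ 0.597 -0.002  0.04 ]
top case2 [305. 222.] 0.23 [0.561 0.009 0.04 ]
top case3 [310. 208.] 0.58 [ 0.594 -0.003  0.05 ]
top case3 [305. 222.] 0.23 [0.558 0.008 0.05 ]
top case4 [310. 208.] 0.58 [ 0.592 -0.003  0.06 ]
top case4 [305. 222.] 0.23 [0.556 0.008 0.06 ]
top hinge [264. 218.] 0.91 [0.555 0.109 0.073]
top hinge [130. 362.] 0.91 [0.187 0.394 0.073]
top hinge [353. 294.] 0.76 [ 0.382 -0.121  0.073]
top flap_edge [421. 290.] 0.92 [ 0.386 -0.263  0.2  ]
top flap_edge [541. 328.] 0.88 [ 0.321 -0.5
[... 603 characters left out ...]
se1 [293. 234.] 0.62 [ 0.611 -0.037  0.03 ]
side case1 [296. 244.] 0.61 [ 0.575 -0.013  0.03 ]
side case2 [293. 234.] 0.62 [ 0.604 -0.03   0.04 ]
side case2 [296. 244.] 0.61 [ 0.568 -0.006  0.04 ]
side case3 [293. 234.] 0.62 [ 0.597 -0.024  0.05 ]
side case3 [296. 244.] 0.61 [0.561 0.    0.05 ]
side case4 [293. 234.] 0.62 [ 0.59  -0.017  0.06 ]
side case4 [296. 244.] 0.61 [0.555 0.007 0.06 ]
side hinge [447. 206.] 0.9 [ 0.32  -0.405  0.073]
side hinge [275. 264.] 0.8 [0.534 0.108 0.073]
side hinge [290. 419.] 0.8 [0.193 0.392 0.073]
side flap_edge [406. 213.] 0.86 [ 0.323 -0.18   0.2  ]
side flap_edge [474. 179.] 0.79 [ 0.267 -0.423  0.2  ]
side flap_edge [349. 279.] 0.73 [0.289 0.091 0.2  ]
```

View pics/top0.png

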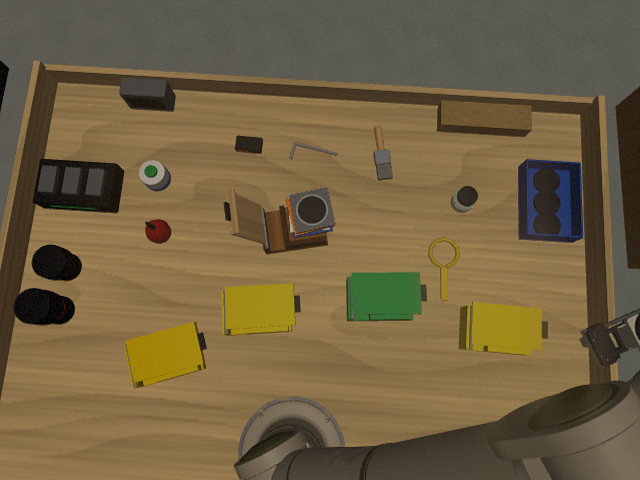

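View pics/side0.png

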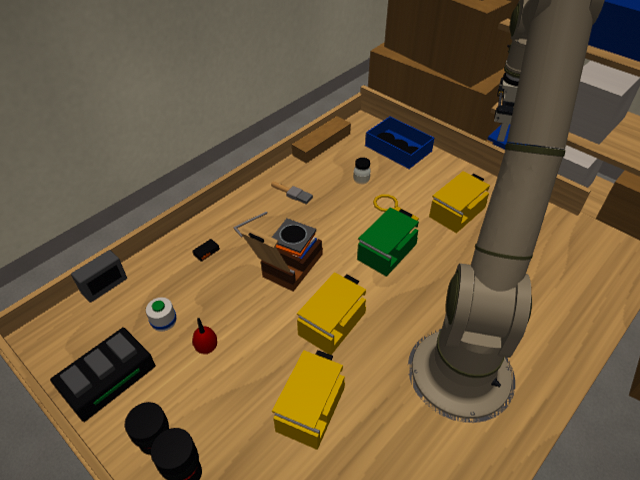

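The top view shows the wooden cradle at about (305,225), its flap leaning open to the left and the stack shifted up and right. The green and yellow ones are decoys. Next I'll take a close wrist view from above.

```bash
python3 - <<'E'
from h import *
s=bot.get_state(); print(s['orientation'],rot(s['orientation']).round(2).tolist())
bot.move_straight([.32,-.65,.4],max_speed=.3)
# tool down, tool x -> world x
q=[0,1,0,0]
for z in (.42,.38):
    j=bot.solve_ik([.55,-.04,z],q)
    print(z,j)
    if j is not None: break
bot.goto([.55,-.04,z],q)
p=shot('wrist'); save(p,'w0.png'); print(p['st']['t'],np.round(p['mount'],3).tolist(),p['fx'],p['cx'],p['cy'])
zs={'nest':.03,'case1':.03,'case4':.06,'hinge':.073,'flap_edge':.2}
for q in zs:
    for d in bot.landmark_of(q,p)[:2]: print(q,np.round(d['location']),round(d['confidence'],2),px2w(p,d['location'],zs[q]).round(4))
E
```

```text
[ 1.13191084e-05  9.73910535e-01  2.26932303e-01 -2.44546530e-05] [[0.9, 0.44, -0.0], [0.44, -0.9, -0.0], [-0.0, 0.0, -1.0]]
0.42 [ 0.20774289  0.22048803 -0.30012296  1.69422886  0.06848461  1.23716222
 -1.6787834 ]
4.0083 [[0.001, 0.961, 0.277, 0.077], [1.0, -0.001, -0.0, -0.0], [0.0, 0.277, -0.961, -0.175], [0.0, 0.0, 0.0, 1.0]] 337.5434574763513 316.608497092524 235.27440566636756
case1 [294. 166.] 0.67 [ 0.5821 -0.0037  0.03  ]
case4 [294. 166.] 0.67 [ 0.5845 -0.0057  0.06  ]
hinge [364. 288.] 0.94 [ 0.3847 -0.121   0.073 ]
hinge [220. 196.] 0.71 [0.5396 0.1102 0.073 ]
flap_edge [280. 311.] 0.91 [0.4104 0.0065 0.2   ]
flap_edge [132. 228.] 0.76 [0.5217 0.1829 0.2   ]
```

View pics/w0.png

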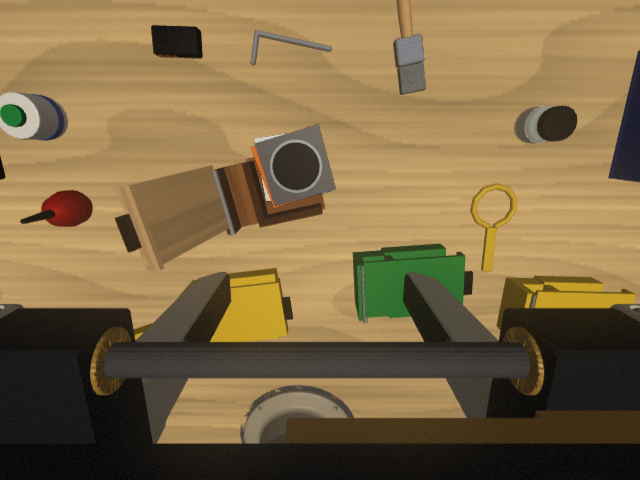

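The flap is on the left with hinge line about (220,196). The cradle is turned by about 15°, and the stack overhangs its +x and -y sides. I'll take a closer view to measure the pose.

```bash
python3 - <<'E'
from h import *
bot.goto([.60,.0,.30],[0,1,0,0])
p=shot('wrist')
save(p,'w1.png')
zs={'nest':.03,'cradle':0,'case1':.03,'case4':.06,'hinge':.073,'flap_edge':.2}
for q in zs:
    for d in bot.landmark_of(q,p)[:2]: print(q,np.round(d['location']),round(d['confidence'],2),px2w(p,d['location'],zs[q]).round(4))
import pickle; pickle.dump({k:p[k] for k in p},open('w1.pkl','wb'))
E
python3 -c "
import cv2;i=cv2.imread('pics/w1.png');cv2.imwrite('pics/w1c.png',cv2.resize(i[60:360,120:520],None,fx=2,fy=2,interpolation=cv2.INTER_CUBIC))"
```

```text
cradle [268. 356.] 0.63 [0.3347 0.0782 0.    ]
case1 [322. 213.] 0.76 [ 0.5792 -0.0078  0.03  ]
case4 [322. 213.] 0.76 [ 0.5858 -0.0073  0.06  ]
hinge [232. 252.] 0.7 [0.5385 0.1067 0.073 ]
hinge [187. 395.] 0.64 [0.3219 0.185  0.073 ]
flap_edge [302. 383.] 0.67 [0.4481 0.0135 0.2   ]
flap_edge [157. 439.] 0.49 [0.3797 0.1635 0.2   ]
```

View pics/w1c.png

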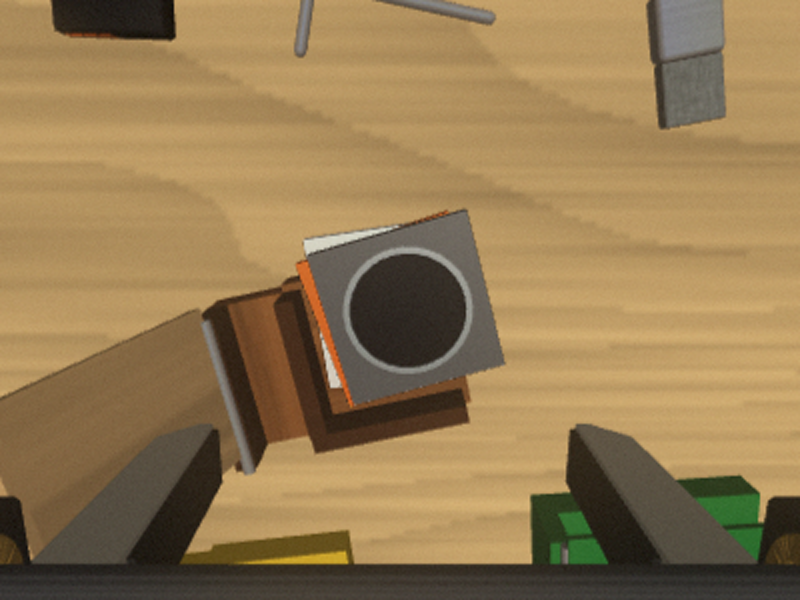

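```bash
cat > fit.py <<'E'
from h import *
import pickle
p=pickle.load(open('w1.pkl','rb'))
c=lambda x,y:(120+x/2,60+y/2)
for n,uv,z in [('rodA',c(205,320),.073),('rodB',c(250,470),.073),('stopL',c(317,453),.065),('stopR',c(470,422),.065),('g1',c(306,256),.07),('g2',c(465,210),.07),('g3',c(505,364),.07),('g4',c(352,404),.07)]:
    print(n,px2w(p,uv,z).round(4))
E
python3 fit.py
```

```text
rodA [0.5803 0.115  0.073 ]
rodB [0.4796 0.0932 0.073 ]
stopL [0.488 0.05  0.065]
stopR [ 0.5102 -0.0505  0.065 ]
g1 [0.6191 0.0522 0.07  ]
g2 [ 0.6463 -0.0425  0.07  ]
g3 [ 0.5514 -0.0706  0.07  ]
g4 [0.5245 0.026  0.07  ]
```

```bash
cat >> h.py <<'E'
def overlay(p,nest,yaw,crop,f,stack=None):
    k=3; u0,v0,u1,v1=crop
    im=cv2.resize(p['frame'][v0:v1,u0:u1],None,fx=k,fy=k,interpolation=cv2.INTER_CUBIC).copy()
    c,s=np.cos(yaw),np.sin(yaw)
    def line(a,b,col):
        q=[]
        for l in(a,b):
            w=[nest[0]+(c*l[0]-s*l[1])/1e3,nest[1]+(s*l[0]+c*l[1])/1e3,l[2]/1e3]
            uv=(w2px(p,w)-[u0-.5,v0-.5])*k; q.append(tuple(int(x) for x in uv))
        cv2.line(im,q[0],q[1],col,1)
    def rect(x0,x1,y0,y1,z,col):
        P=[(x0,y0,z),(x1,y0,z),(x1,y1,z),(x0,y1,z)]
        for i in range(4): line(P[i],P[(i+1)%4],col)
    rect(-62,-50,-47,50,65,(0,255,0)); rect(-62,47,50,62,69,(0,255,255)); rect(-62,47,-47,115,30,(255,0,0))
    line((-50,105,73),(50,105,73),(255,0,255))
    if stack: rect(-50,50,-50,50,70,(255,255,0)); 
    save(p,f,im)
E
cat > o.py <<'E'
from h import *
import pickle
p=pickle.load(open('w1.pkl','rb'))
overlay(p,(.562,.0035),.214,(190,140,390,310),'ov1.png')
E
python3 o.py
```

```text
(no output)
```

View pics/ov1.png

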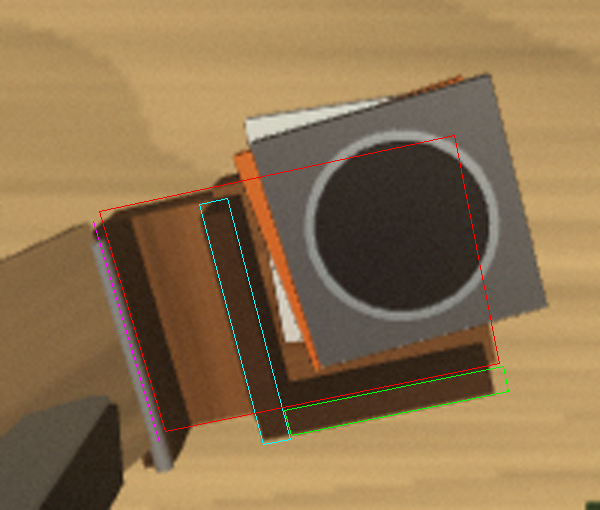

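The overlay fits: the stops, base edge and flap edge all line up to about 2 mm. So nest is about (0.562, 0.0035) with yaw 0.214. Now I'll tap the stack in, first towards -x and then towards +y, with force feedback.

```bash
cat >> h.py <<'E'
N=np.array([.562,.0035]); YAW=.214
ex=np.array([np.cos(YAW),np.sin(YAW),0]); ey=np.array([-np.sin(YAW),np.cos(YAW),0])
def L(x,y,z): return np.array([N[0],N[1],0])+ex*x+ey*y+np.array([0,0,z])   # local m -> world
def qd(a): return [0,np.cos(a/2),np.sin(a/2),0]
TIP=bot.tip_extent
def push(axis,start,stop,other,F=8,ztip=.034,slow=.006):
    """axis 'x': push to -x ; 'y': push to +y. start/stop: finger-centre coordinate (abs, m)"""
    s=1 if axis=='x' else -1; d=ex if axis=='x' else -ey
    P=(lambda a,z:L(a,other,z+TIP)) if axis=='x' else (lambda a,z:L(other,-a,z+TIP))
    bot.move_straight(P(start,ztip),max_speed=.2)
    f0=np.array(bot.get_state()['force']); a=start; f=0
    while a>stop:
        a-=.010 if a-.010>.0575+slow else .001
        bot.move_straight(P(a,ztip),max_speed=.06)
        f=(np.array(bot.get_state()['force'])-f0)@d
        if f>F: break
    st=bot.get_state(); print(axis,'end a',round(a,4),'force',round(float(f),1),'t',round(st['t'],2),'actual',((np.array(st['position'])[:2]-N)@d[:2]).round(4))
    bot.move_straight(P(start,ztip),max_speed=.15)
def hop(axis,start,other,a):
    bot.move_straight(np.r_[np.array(bot.get_state()['position'])[:2],.15],max_speed=.25)
    bot.goto(L(start,other,.15) if axis=='x' else L(other,-start,.15),qd(a))
E
python3 - <<'E'
from h import *
bot.gripper_to(.3)
s=bot.get_state(); print(s['t'])
for a in (YAW,YAW+np.pi,YAW-np.pi/2,YAW+np.pi/2):
    for P in (L(.1,0,.056),L(0,-.1,.056),L(0,.215,.22)):
        j=bot.solve_ik(P,qd(a)); print(round(a,2),None if j is None else np.round(j-s['qpos'],2))
bot.goto(L(.1,0,.15),qd(YAW))
push('x',.1,.054,0)
p=shot('wrist');save(p,'w2.png');print(bot.get_state()['t'])
E
```

```text
6.3917
0.21 [-0.08  0.34  0.04  0.08  0.18 -0.4   0.04]
0.21 [ 0.09  0.28  0.08  0.24  0.17 -0.51  0.22]
0.21 [-0.33  0.04 -0.09  0.18  0.08 -0.2  -0.28]
3.36 [ 0.38  0.6  -0.8   0.05  0.9   0.04  2.56]
3.36 [ 0.6   0.55 -0.8   0.21  0.92 -0.05  2.66]
3.36 [ 0.1   0.23 -0.79  0.15  0.51 -0.    2.43]
-1.36 [-0.51  0.37  0.72  0.11 -0.63 -0.4  -0.78]
-1.36 [-0.21  0.28  0.52  0.26 -0.42 -0.54 -0.77]
-1.36 [-1.33  0.26  1.45  0.24 -0.84 -0.05 -0.82]
1.78 [ 0.12  0.4  -0.28  0.07  0.5  -0.29  1.31]
1.78 [ 0.3   0.33 -0.25  0.23  0.51 -0.4   1.46]
1.78 [-0.09  0.1  -0.44  0.17  0.29 -0.13  1.09]
x end a 0.056 force 9.6 t 12.15 actual 0.0598
12.6417
```

```bash
python3 - <<'E'
from h import *
A=YAW+np.pi/2
hop('y',.1,0,A)
push('y',.1,.052,0,F=10)
hop('x',.08,0,YAW)
push('x',.08,.050,0,F=14)
hop('y',.08,0,A)
push('y',.08,.050,0,F=14)
bot.move_straight(np.r_[np.array(bot.get_state()['position'])[:2],.15],max_speed=.25)
bot.goto([.60,.0,.30],[0,1,0,0])
p=shot('wrist');print(bot.get_state()['t'])
import pickle; pickle.dump(p,open('w3.pkl','wb'))
overlay(p,N,YAW,(190,140,390,310),'ov3.png',1)
E
```

```text
y end a 0.055 force 11.1 t 19.77 actual 0.0579
x end a 0.053 force 14.3 t 27.21 actual 0.0596
y end a 0.053 force 14.7 t 34.5 actual 0.0579
36.7417
```

View pics/ov3.png

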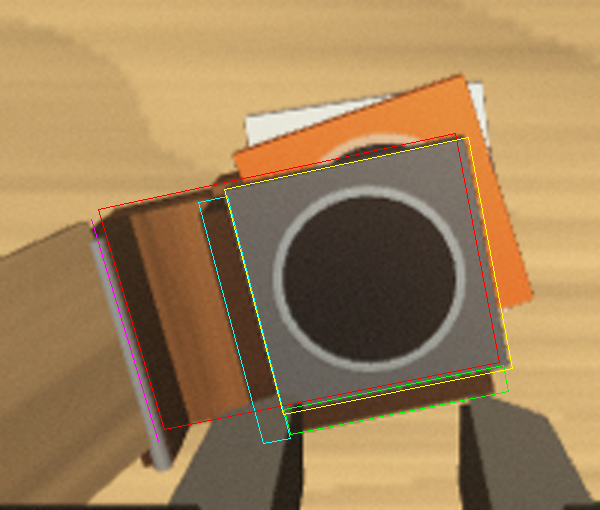

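```bash
python3 - <<'E'
from h import *
s=bot.get_state(); print(s['t'],s['position'],s['width'])
for a in(.1,.0575):
    j=bot.solve_ik(L(a,0,.034+TIP),qd(YAW)); print(j)
E
```

```text
36.7417 [ 5.99564484e-01 -3.22702192e-04  2.98847209e-01] 0.29934299191598646
[ 0.0752889   0.7216202  -0.31012042  1.85278461  0.35368141  0.62125778
 -1.80925941]
[ 0.07845955  0.68397407 -0.29565077  1.95272154  0.35678096  0.55522068
 -1.81690526]
```

View pics/w2.png

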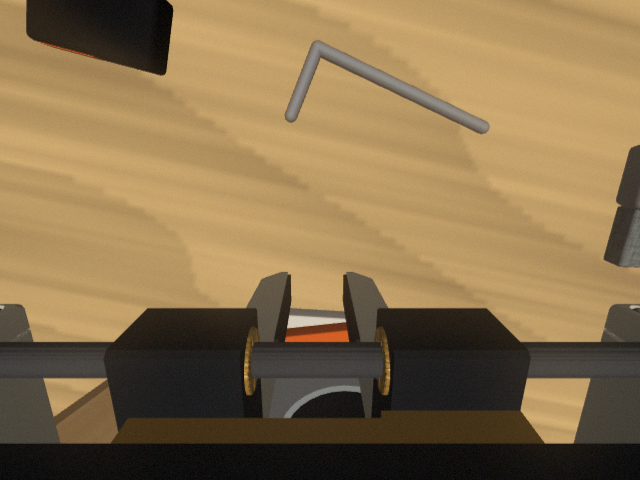

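Only the grey top case moved. In the image the fingertips end about 10 mm above the TCP, not 22 mm below it, so they reached only case 4. I'll redo the pushes with the TCP about 32 mm lower, which is safe either way, and with fewer steps to save time.

```bash
cat >> h.py <<'E'
def push2(axis,z,pts,start=.11):
    d=ex if axis=='x' else -ey
    P=lambda a:L(a,0,z) if axis=='x' else L(0,-a,z)
    bot.move_straight(P(start),max_speed=.25)
    f0=np.array(bot.get_state()['force'])
    for a,v in pts:
        bot.move_straight(P(a),max_speed=v)
        s=bot.get_state(); f=(np.array(s['force'])-f0)@d
        print(axis,a,'F',round(float(f),1),'t',round(s['t'],2),'act',((np.array(s['position'])[:2]-N)@d[:2]).round(4),s['position'][2].round(4))
        if f>12: break
E
python3 - <<'E'
from h import *
bot.goto(L(.11,0,.09),qd(YAW))
push2('x',.024,[(.068,.1),(.061,.05),(.0575,.04),(.0545,.04)])
bot.move_straight(L(.075,0,.024),max_speed=.2)
p=shot('wrist');save(p,'w4.png'); print(bot.get_state()['t'])
E
```

```text
x 0.068 F 0.0 t 38.62 act 0.0689 0.0252
x 0.061 F 6.9 t 38.91 act 0.0643 0.0249
x 0.0575 F 6.4 t 39.16 act 0.0607 0.0248
x 0.0545 F 11.2 t 39.41 act 0.0601 0.0253
39.7083
```

View pics/w4.png

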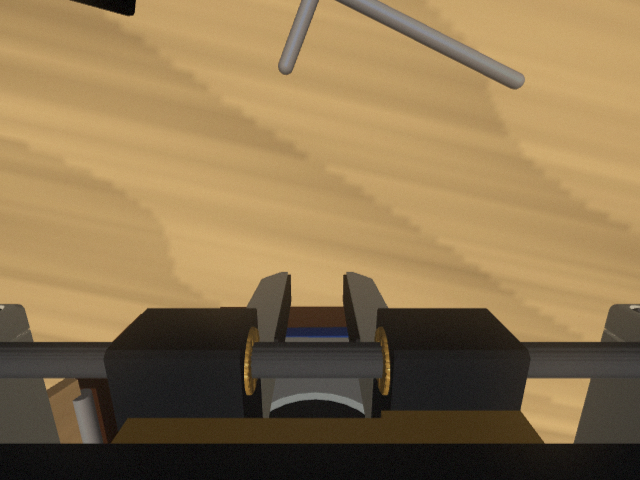

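The x push worked: all the near edges lie together between the fingers at rows 325–345. Now the y push, then a check from above.

```bash
python3 - <<'E'
from h import *
A=YAW+np.pi/2
bot.move_straight(L(.09,0,.09),max_speed=.3)
bot.goto(L(0,-.11,.09),qd(A))
push2('y',.024,[(.068,.1),(.060,.05),(.0565,.04),(.0535,.04),(.0515,.04)])
bot.move_straight(L(0,-.08,.024),max_speed=.25)
bot.move_straight(L(0,-.08,.15),max_speed=.35)
bot.goto(L(.03,-.02,.27),qd(YAW))
p=shot('wrist');print(bot.get_state()['t'])
overlay(p,N,YAW,(190,140,390,310),'ov5.png',1)
E
```

```text
y 0.068 F 0.5 t 42.32 act 0.0684 0.0247
y 0.06 F -0.3 t 42.62 act 0.0599 0.024
y 0.0565 F 4.9 t 42.88 act 0.0582 0.0239
y 0.0535 F 14.4 t 43.12 act 0.0583 0.0239
45.1167
```

View pics/ov5.png

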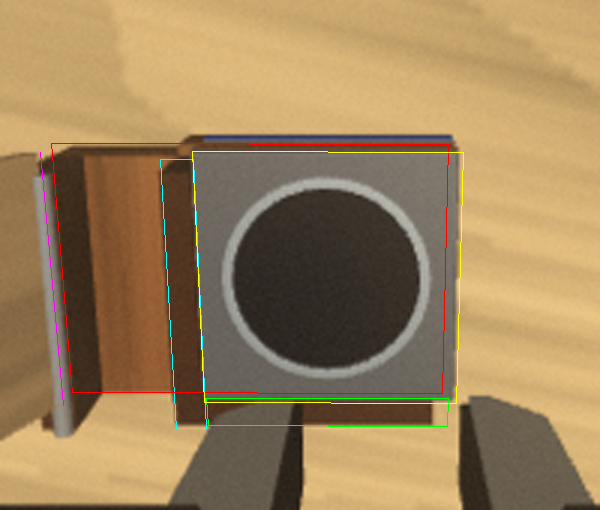

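```bash
python3 - <<'E'
import cv2
from h import *
i=cv2.imread('pics/ov5.png')[:,:,::-1]
for c in (230,325,430): print(c,[(r,i[r,c].tolist()) for r in range(128,164,2)])
print([(c,i[300,c].tolist()) for c in range(446,472,2)])
E
python3 - <<'E'
from h import *
s=bot.get_state(); Pm=dict(st=s,mount=None)
p=bot.grab_frame('wrist'); p['st']=s
for z in (.03,.04,.05,.06,.07): print(z,((w2px(p,L(.05,0,z))-[189.5,139.5])*3).round(1),((w2px(p,L(0,-.05,z))-[189.5,139.5])*3).round(1))
E
```

```text
230 [(128, [216, 180, 122]), (130, [215, 179, 122]), (132, [216, 177, 114]), (134, [149, 126, 98]), (136, [60, 62, 89]), (138, [65, 74, 119]), (140, [95, 92, 113]), (142, [112, 86, 67]), (144, [108, 66, 40]), (146, [101, 61, 35]), (148, [98, 74, 51]), (150, [87, 76, 63]), (152, [95, 90, 84]), (154, [118, 109, 101]), (156, [118, 109, 101]), (158, [115, 107, 99]), (160, [114, 109, 100]), (162, [114, 108, 98])]
325 [(128, [217, 180, 120]), (130, [215, 179, 120]), (132, [219, 180, 119]), (134, [150, 127, 102]), (136, [56, 59, 85]), (138, [67, 77, 121]), (140, [99, 96, 116]), (142, [112, 86, 66]), (144, [255, 0, 0]), (146, [104, 65, 37]), (148, [99, 74, 51]), (150, [92, 80, 66]), (152, [102, 98, 89]), (154, [121, 116, 105]), (156, [123, 116, 106]), (158, [120, 113, 103]), (160, [119, 112, 102]), (162, [120, 113, 103])]
430 [(128, [216, 180, 120]), (130, [215, 181, 121]), (132, [217, 178, 115]), (134, [150, 127, 99]), (136, [62, 64, 88]), (138, [70, 78, 120]), (140, [102, 96, 115]), (142, [120, 91, 69]), (144, [255, 0, 0]), (146, [106, 67, 38]), (148, [102, 77, 54]), (150, [97, 83, 70]), (152, [255, 255, 0]), (154, [129, 120, 112]), (156, [129, 119, 109]), (158, [125, 116, 106]), (160, [125, 119, 109]), (162, [128, 122, 110])]
[(446, [116, 110, 100]), (448, [119, 112, 103]), (450, [118, 110, 103]), (452, [112, 106, 100]), (454, [116, 110, 99]), (456, [174, 149, 109]), (458, [214, 177, 118]), (460, [212, 177, 118]), (462, [211, 177, 118]), (464, [212, 177, 118]), (466, [215, 180, 120]), (468, [216, 181, 121]), (470, [217, 183, 123])]
0.03 [332.5 137.4] [452.5 256.6]
0.04 [331.3 140.8] [454.2 262.7]
0.05 [330.1 144.4] [455.9 269.1]
0.06 [328.8 148.2] [457.6 275.7]
0.07 [327.4 152.2] [459.5 282.7]
```

All four cases are flush: the side bands are parallel and each edge is within about 1 mm of the model. The flap is still open. Now I'll swing it over and press it shut.

```bash
python3 - <<'E'
from h import *
A=YAW+np.pi/2; q=qd(A)
def S(n):
    s=bot.get_state(); d=np.array(s['position'])[:2]-N
    print(n,'t',round(s['t'],2),'y',(d@ey[:2]).round(4),'z',s['position'][2].round(4),'F',np.round(s['force'],1)); return s
def C(th,r,b=.003):
    y=.105-r*np.cos(th)+(.006-b)*np.sin(th); z=.073+r*np.sin(th)+(.006-b)*np.cos(th); return L(0,y+.0085,z-.010)
bot.goto(L(0,.225,.29),q); bot.move_straight(L(0,.225,.195),max_speed=.3); S('behind')
bot.move_straight(C(1.57,.15),max_speed=.13); S('upright')
for th in (1.25,.95,.65,.38,.15):
    bot.move_straight(C(th,.152),max_speed=.16); s=S(th)
    if abs(np.array(s['force'])).max()>60: break
p=shot('wrist');save(p,'w6.png')
E
```

```text
behind t 46.61 y 0.2245 z 0.1952 F [0.3 0.3 0.1]
upright t 47.61 y 0.1169 z 0.2133 F [ 0.3  0.1 -0.4]
1.25 t 48.06 y 0.069 z 0.2082 F [0.4 0.2 1.5]
0.95 t 48.49 y 0.0279 z 0.1882 F [-0.3  0.8 -0.4]
0.65 t 48.92 y -0.0055 z 0.1571 F [ 0.1  0.3 -0.4]
0.38 t 49.33 y -0.0259 z 0.1224 F [0.7 0.4 0.2]
0.15 t 49.7 y -0.0357 z 0.089 F [0.2 0.2 0.4]
```

```bash
cp pics/w6.png pics/w6b.png
```

```text
(no output)
```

View pics/w6.png

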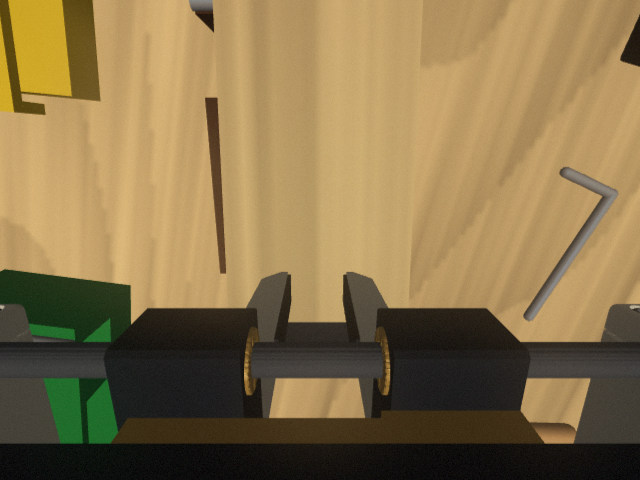

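The flap is now over the stack, with its tab at about (318,335) between the fingertips. Next I'll press the free edge down.

```bash
python3 - <<'E'
from h import *
def S(z):
    s=bot.get_state(); print(z,'t',round(s['t'],2),'z',s['position'][2].round(4),'F',np.round(s['force'],1)); return s
bot.move_straight(L(0,-.054,.084),max_speed=.12); S('over')
for z in np.arange(.079,.050,-.003):
    bot.move_straight(L(0,-.054,z),max_speed=.06); s=S(round(z,3))
    if s['force'][2]>22: break
E
```

```text
over t 50.05 z 0.0843 F [-1.8  0.1  0. ]
0.079 t 50.3 z 0.0788 F [-0.1  0.5  0.2]
0.076 t 50.55 z 0.0758 F [-0.6 -0.   0.5]
0.073 t 50.8 z 0.0728 F [0.1 0.8 0.3]
0.07 t 51.05 z 0.0703 F [-1.4 -0.6  5.3]
0.067 t 51.3 z 0.0696 F [-8.2 -2.6 34.8]
```

```bash
python3 - <<'E'
from h import *
bot.move_straight(L(0,-.054,.2),max_speed=.15)
bot.pause(.3); s=bot.get_state(); print(s['t'],s['force'])
p=shot('wrist')
for d in bot.landmark_of('flap_edge',p)[:2]: print(d['confidence'],d['location'],w2px(p,L(0,-.06,.079)),w2px(p,L(0,-.06,.087)))
print(bot.sign_off())
E
```

```text
52.6333 [ 0.85453591  0.29698813 -0.1163165 ]
0.93 [319.4, 231.6] [317.08029519 233.59048526] [317.0794156  236.03636796]
0.89 [104.9, 404.2] [317.08029519 233.59048526] [317.0794156  236.03636796]
the job is handed in; nothing more can be done
None
```

I handed the job in at about 52.6 s: by my measurements all four cases are flush in the corner to about 1 mm and the flap is pressed fully shut, but `sign_off()` returned no verdict, so I can't confirm it passed.

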